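# Unstack the microscopy samples onto their stations

## Task

Take the stack on the microscopy bench apart and set each thing upright in the middle of its own place: the amber vial in the small round steel saucer, the square steel block on the pan of the pocket balance, the round lidded dish on the round viewing plate of the light base, and the slide box flat inside the rectangular tray, lengthwise along it. Set each one down gently without dropping it, let go of it, and leave the two objective lenses standing where they are.

Things in the scene. Friction and masses are not known exactly. Their poses are not given: they have to be found in the camera images.
- slidebox_c (a point): Shut slide box, mid-grey plastic, a flat rectangular block 100 x 60 x 32 mm high; the bottom of the stack, lying on the bench. Point: its centre, 16 mm above its underside; x along its 100 mm length, y across its 60 mm width, z up.
- dish_c (a point): Round lidded white dish, upright; lid 54 mm across (upper 10 mm), body below it 50 to 51 mm across, 26 mm high in all. Stands on the slide box. Point: its centre on its axis, 13 mm above its underside; z up.
- block_c (a point): Square dark-steel specimen block with a bright square inset on top, 36 x 36 x 24 mm high. Lies on the dish's lid. Point: its centre, 12 mm above its underside; x and y along its sides, z up.
- vial_c (a point): Small round amber glass vial, upright, 26 mm across for the lower 30 mm, then a black cap 22 mm across, 44 mm high in all. Stands on the steel block, top of the stack. Point: its centre on its axis, 22 mm above its underside; z up.
- tray_c (a point): Place of the slide box: fixed rectangular aluminium tray lined with dark rubber, open along both long sides, with an end wall at each short end: floor 122 mm long between the end walls and 92 mm wide, end walls 5 mm thick, standing 10 mm above the floor and 15 mm above the bench. Point: middle of the floor, 5 mm above the bench; x along its length, y across, z up.
- lightbase_c (a point): Place of the dish: fixed round white light base 104 mm across with a flat white round viewing plate 80 mm across on top, ringed in black, the plate's top 30 mm above the bench and 4 mm above the housing; a small black knob sticks out at one side. Point: middle of the plate's top, z up.
- pan_c (a point): Place of the block: flat square steel pan, 64 x 64 mm, of a fixed grey pocket balance (120 x 86 mm) with a small green display on its other end; pan top 22 mm above the bench, 4 mm above the housing. Point: middle of the pan's top (20 mm along +x from the middle of the housing, away from the display); x along the housing, z up.
- saucer_c (a point): Place of the vial: fixed small round steel saucer, 62 mm across outside, 54 mm inside, rim 2 mm above the inner floor and 6 mm above the bench. Point: middle of the inner floor, 4 mm above the bench, z up.
- lens_a_c (a point): One of two loose microscope objective lenses standing upright on the bench, brass and steel, 27 mm across, 42 mm high, to be left alone: the one further to the robot's left (+y). Point: its centre, 21 mm above the bench.
- lens_b_c (a point): The other objective lens, the same, further to the robot's right (-y). Point: its centre, 21 mm above the bench.
There are look-alikes about, which are no part of the job. What is shaped like the part that bears pan_c but purple is not meant. What is shaped like the part that bears slidebox_c but yellow is not meant.

How it is judged:
At the end, for the whole second after the job is handed in: Vial in saucer, block on pan, dish on viewing plate, each within 14 mm of the middle; slide box on the tray floor within 16 mm of its middle and 0.25 rad of its length (either way round). All upright within 0.1 rad, resting within 4 mm of the right height, released, at rest (horizontal distance between slidebox_c and tray_c below 0.016 m and z of slidebox_c in the frame of tray_c between 0.012 and 0.02 m and angle between each of slidebox_c, dish_c, block_c, vial_c's own z axis and vertical below 0.1 rad and linear speed of each of slidebox, dish, block, vial below 0.02 m/s and horizontal distance between dish_c and lightbase_c below 0.014 m and z of dish_c in the frame of lightbase_c between 0.009 and 0.017 m and horizontal distance between block_c and pan_c below 0.014 m and z of block_c in the frame of pan_c between 0.008 and 0.016 m and horizontal distance between vial_c and saucer_c below 0.014 m and z of vial_c in the frame of saucer_c between 0.018 and 0.026 m and angle between the x axis of slidebox_c and the x axis of tray_c, either way round below 0.25 rad); the robot touches nothing.
It fails at once if the slide box is dropped or thrown (it moves faster than 0.75 m/s with no finger on it) (linear speed of slidebox above 0.75 m/s and contact force between the fingers and slidebox below 0.01 N).
It fails at once if the dish is dropped or thrown (it moves faster than 0.75 m/s with no finger on it) (linear speed of dish above 0.75 m/s and contact force between the fingers and dish below 0.01 N).
It fails at once if the block is dropped or thrown (it moves faster than 0.75 m/s with no finger on it) (linear speed of block above 0.75 m/s and contact force between the fingers and block below 0.01 N).
It fails at once if the vial is dropped or thrown (it moves faster than 0.75 m/s with no finger on it) (linear speed of vial above 0.75 m/s and contact force between the fingers and vial below 0.01 N).
It fails at once if one of the two objective lenses is shifted by more than 15 mm or tipped (distance of any of lens_a_c, lens_b_c from where it was at the start of the episode above 0.015 m or angle between any of lens_a_c, lens_b_c's own z axis and vertical above 0.3 rad).
It also fails if it takes over 120 s, if anything falls off the work surface, if the arm or the gripper's body presses on something with over 40 N, if the wrist force passes 120 N, or if a joint passes its speed limit or range.

## Robot

A 7-joint arm with a two-finger parallel gripper is mounted at the origin on the work surface. World frame = base frame: x ahead of the robot, y to its left, z up, the work surface at z = 0. Lengths are in m, angles in rad, forces in N, time in s.
With the tool pointing down it reaches from about 0.35 to 0.9 m from the base axis. Payload 8.1 kg.
Tool frame: the origin (TCP) lies midway between the tips of the shut fingers; the grasp point (between the pads) lies 19 mm behind it (arm.hold_point_z is the distance from the TCP to the grasp point, in m); z points along the fingers, y is the direction in which the jaws open and shut (so a half turn about z gives the same grasp; the last joint's range is limited). The gripper opens to 92 mm and grips with 3 to 60 N. Pads are 19 mm wide; open, the fingers measure 130 mm over their backs; the gripper's body (75 mm by 190 mm) begins 47 mm behind the grasp point.
Start: joints at [1.194, 0.434, 0.025, 1.573, -0.012, 1.134, -0.075], TCP at [0.169, -0.602, 0.227] pointing down, gripper open.
Joint ranges: [-2.62, 2.62], [-0.44, 2.09], [-1.27, 1.32], [0.08, 2.57], [-1.32, 4.46], [0.12, 2], [-2.74, 2.74]. Speed limits (rad/s): [2.22, 2.22, 3.01, 3.01, 3.14, 3.14, 3.14].

## Interface

Orientations are given as a rotation vector (axis times angle).
In Python, from cell import arm gives the robot as it stands.
- The arm moves only by the shell command python3 -m pendant 'ROWS' [FORCE]. ROWS is JSON, a list of rows, each a list of 3 entries, a list of its own where there are three numbers: the shift along the tool's x, y, z in m, then the turn, a rotation vector about the tool's x, y, z in degrees, then the finger opening in m, from 0 to 0.0918. A call has 1 to 10 rows; each row shifts and turns the commanded pose from where the row before left it, along the tool's axes as they then stand; what a row does not reach is not made up. A row lasts 1/8 s, in which the tool goes at most 62.5 mm and 10.7 degrees, less where a joint would pass 70% of its speed; a pose out of reach is approached as far as the arm can. A call with a gripper value outside its range is refused whole. The fingers move at their own pace and stop on an object; FORCE is the grip in N (left out, the last holds). Time passes only in rows, so rows that do not move let the fingers close. It gives the time, the measured TCP pose, the force and the opening at its end, in the units of the state.
- arm.observe(): the state, without advancing time (a new reading comes with each control period).
- arm.get_image(name): name is "side" or "top" or "wrist"; returns (picture, depth): 384x512x3 uint8, red, green, blue; 384x512 float32, m along the optical axis (not along the pixel's ray), 0 where there is no reading.
- arm.camera_params(name): a dict with "fovy" (degrees; the focal length in pixels is half the picture's height over the tangent of half this angle, whatever the lens; pixels are square), "cx", "cy" (the principal point, pixels), "rvec" (rotation vector, rad) and "tvec" (3), from world to camera coordinates, as OpenCV has them; the wrist camera has in their place "mount" (4x4, takes a point from camera to tool coordinates, whose origin is the TCP and whose axes are the flange's). Camera axes: x right, y down, z forward; pixel columns grow to the right and rows downward; lengths in m; the calibration is good to about 2 mm. A picture is of the moment at which its call begins: read the wrist's pose just before it. camera_params takes no time and is no camera call.
- arm.sign_off(): hands the job in, once; it reports no verdict.
Trained networks look in the newest picture that a camera, given by its name, has taken for a name from the list of things; names that differ only in an ending like _2 or _b are one class to them, and where a whole thing is asked for, a point or a joint stands for the part that bears it (a point fixed in the world has none). Each returns a list of dicts, best first, with "conf" (0 to 1); they miss things now and then, are a little off and sometimes report something else, mostly with a low value. They report only what shows in the picture. A call takes as long as a camera call. They do not tell look-alikes from the thing itself.
- arm.look_for(camera, label): "rect" ([centre column, centre row, width, height] in pixels, round what is visible of it).
- arm.masks_of(camera, label): "pixels" (384x512 bool, what is visible of it) and "rect" ([centre column, centre row, width, height] in pixels, round what is visible of it).
The state is a dict: "clock": time; "joints": joint angles; "dq": joint speeds; "joint_efforts": joint torques, N m; "position": TCP position; "ee_rot": TCP orientation; "force": force on the tool from outside, world axes, zero at the start; "ft_torque": the same for the moment, N m; "width": opening from 0.0 (shut) to 1.0 (fully open).
Only numpy, scipy, OpenCV 4.12 (cv2) and the standard library are available. Lean on these libraries where they do the work, as an engineer would, in place of code of your own. Each camera call takes 0.05 s, during which the arm holds its last target.

## Working session

There is one attempt and no reset: what is moved stays moved. The work goes in short steps, Python scripts to look and compute and a shell command to move; the robot and the scene stay as the last step left them, time stands still between calls to the robot, and variables do not carry over. Pictures are saved under pics/ and viewed, and the job is handed in when it is done.

```bash
mkdir -p pics; ls
python3 - <<'E'
from cell import arm
import cv2
print(arm.observe())
for n in("side","top","wrist"):
    im,d=arm.get_image(n); cv2.imwrite(f"pics/{n}0.png",im[:,:,::-1]); print(n,arm.camera_params(n))
E
```

```text
pics
{'clock': 0.0, 'joints': array([ 1.19439502,  0.43519459,  0.02496044,  1.57406957, -0.01161994,
        1.13399452, -0.07509622]), 'dq': array([ 1.29208288e-04, -1.53863511e-03,  6.87652043e-04,  1.96944420e-05,
       -2.98963259e-04, -1.35094196e-03, -4.04668097e-04]), 'joint_efforts': array([-1.53773173e-03, -6.67863607e+01,  9.84358191e-01, -3.14468944e+01,
       -6.05731783e-02,  4.29044443e-02,  2.25053691e-04]), 'position': array([ 0.16882112, -0.60125252,  0.2259731 ]), 'ee_rot': array([-3.11073959e+00, -4.28443287e-01,  5.03456111e-04]), 'force': array([-0.62787939, -0.50474481,  0.3530595 ]), 'ft_torque': array([-0.04785543,  0.03355926,  0.01863173]), 'width': 0.9995888940019584}
side {'fovy': 45.788803419780976, 'cx': 248.31307125044341, 'cy': 195.85512544272726, 'rvec': array([ 0.31680712, -2.72660673,  1.29173666]), 'tvec': array([0.50941368, 0.13146024, 0.93136994])}
top {'fovy': 48.18574780205328, 'cx': 253.01166647173304, 'cy': 194.18238691769332, 'rvec': array([ 2.17184476, -2.12540032,  0.12752671]), 'tvec': array([0.00584307, 0.5238731 , 1.09892764])}
wrist {'fovy': 66.12778074379901, 'cx': 258.32909200440207, 'cy': 197.73930287976373, 'mount': array([[-5.63335793e-04, -9.61597296e-01, -2.74463701e-01,
         7.35665864e-02],
       [ 9.99999217e-01, -8.48475712e-04,  9.20182153e-04,
         4.93002693e-04],
       [-1.11772045e-03, -2.74462968e-01,  9.61597021e-01,
        -1.58587974e-01],
       [ 0.00000000e+00,  0.00000000e+00,  0.00000000e+00,
         1.00000000e+00]])}
```

View pics/top0.png

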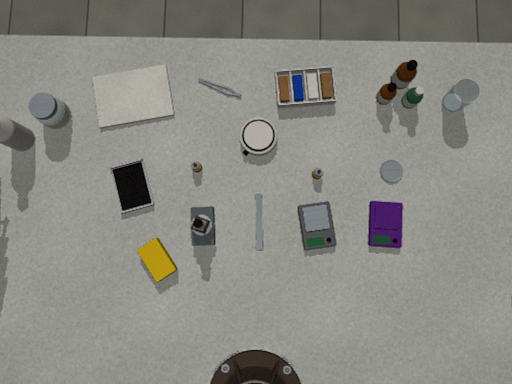

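View pics/side0.png

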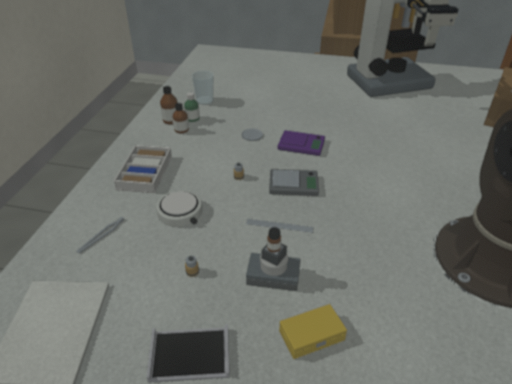

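View pics/wrist0.png

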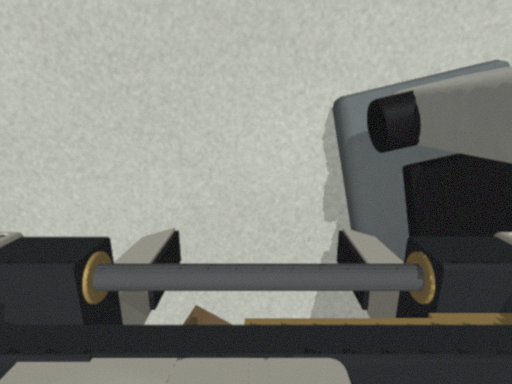

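```bash
cat > h.py <<'E'
from cell import arm
import numpy as np, cv2
from scipy.spatial.transform import Rotation as R
def cam(n,obs=None):
    p=arm.camera_params(n); f=192/np.tan(np.radians(p['fovy'])/2)
    K=(f,p['cx'],p['cy'])
    if n=='wrist':
        o=obs or arm.observe(); M=np.eye(4); M[:3,:3]=R.from_rotvec(o['ee_rot']).as_matrix(); M[:3,3]=o['position']
        T=M@p['mount']
        return K,T[:3,:3],T[:3,3]
    A=R.from_rotvec(p['rvec']).as_matrix()
    return K,A.T,-A.T@p['tvec']
def ray(c,uv,z):
    (f,cx,cy),A,t=c
    uv=np.atleast_2d(uv).astype(float)
    d=np.c_[(uv[:,0]-cx)/f,(uv[:,1]-cy)/f,np.ones(len(uv))]@A.T
    return t+d*((z-t[2])/d[:,2])[:,None]
def cloud(c,d):
    (f,cx,cy),A,t=c
    v,u=np.mgrid[:384,:512]
    P=np.stack([(u-cx)/f*d,(v-cy)/f*d,d],-1)
    return P@A.T+t
def proj(c,P):
    (f,cx,cy),A,t=c
    q=(np.atleast_2d(P)-t)@A
    return np.c_[q[:,0]/q[:,2]*f+cx,q[:,1]/q[:,2]*f+cy]
E
python3 - <<'E'
from h import *
im,d=arm.get_image("top"); c=cam("top"); W=cloud(c,d)
print(c[2])
for l in "slidebox_c dish_c block_c vial_c tray_c lightbase_c pan_c saucer_c lens_a_c".split():
    for m in arm.masks_of("top",l):
        p=m['pixels']; w=W[p&(d>0)]
        r=cv2.minAreaRect(np.argwhere(p)[:,::-1].astype(np.float32))
        print(l,round(m['conf'],2),np.round(m['rect']),'area',p.sum(),'med',np.median(w,0).round(3),'zmax',np.percentile(w[:,2],95).round(3),'rect',np.round(r[0],1),np.round(r[1],1),round(r[2],1))
print('table z',np.median(W[250:350,60:140,2]))
E
```

```text
[0.37678887 0.00251739 1.15764543]
slidebox_c 0.9 [202. 225.  24.  37.] area 508 med [0.42  0.145 0.031] zmax 0.035 rect [203.1 225.8] [38.1 23.5] 87.7
slidebox_c 0.84 [158. 261.  37.  44.] area 975 med [0.348 0.262 0.031] zmax 0.035 rect [157.2 259.3] [39.4 25.6] 58.6
dish_c 0.49 [202. 225.  20.  19.] area 120 med [0.423 0.14  0.057] zmax 0.079 rect [203.6 227.4] [15.4 20.6] 28.1
tray_c 0.85 [133. 182.  42.  56.] area 1704 med [0.543 0.347 0.005] zmax 0.014 rect [131.8 185.8] [49.5 36.1] 76.0
lightbase_c 0.96 [257. 136.  39.  37.] area 1174 med [0.681 0.007 0.028] zmax 0.032 rect [258.5 136.5] [37. 37.] 90.0
lightbase_c 0.51 [201. 226.  16.  15.] area 68 med [0.437 0.135 0.082] zmax 0.085 rect [201.3 224.3] [13.4 13. ] 21.8
pan_c 0.81 [316. 228.  39.  50.] area 1465 med [ 0.445 -0.153  0.019] zmax 0.023 rect [316.9 225.5] [45.2 32.9] 81.1
saucer_c 0.81 [392. 173.  25.  24.] area 421 med [ 0.599 -0.357  0.003] zmax 0.007 rect [391.3 170.8] [22.6 21.9] 45.0
saucer_c 0.33 [198. 166.   8.   5.] area 58 med [0.595 0.169 0.037] zmax 0.042 rect [197.  166.5] [7. 8.] 90.0
lens_a_c 0.67 [199. 168.  12.  10.] area 93 med [0.595 0.169 0.032] zmax 0.041 rect [196.5 167. ] [10.6  9.2] 45.0
table z -0.00012227530608488468
```

Run:
```python
import cv2
im=cv2.imread('pics/top0.png')
a=cv2.resize(im[140:290,100:260],None,fx=4,fy=4,interpolation=cv2.INTER_CUBIC)
cv2.imwrite('pics/cropL.png',a)
a=cv2.resize(im[110:260,230:430],None,fx=4,fy=4,interpolation=cv2.INTER_CUBIC)
cv2.imwrite('pics/cropR.png',a)
```

```text
(no output)
```

View pics/cropL.png

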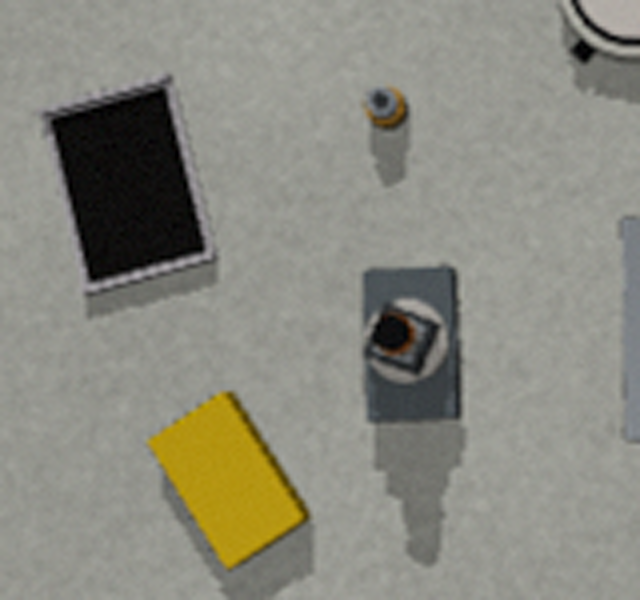

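View pics/cropR.png

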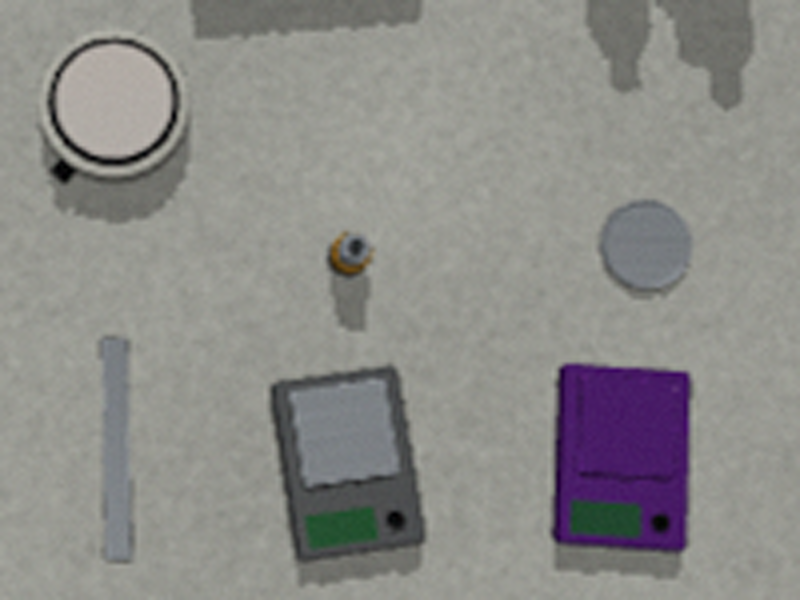

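The slide box is one of two things in the top picture: grey at (203,226) or yellow at (157,259). The grey one fits, because it carries the stack. The balance is either grey at (316,227) or purple at (386,225), and the grey one fits since purple is excluded. The enlarged crops confirm both. Next I move over to the stack for a wrist look.

```bash
python3 -m pendant '[[[0.029,-0.051,-0.008],[0,0,0],0.0918],[[0.029,-0.051,-0.008],[0,0,0],0.0918],[[0.029,-0.051,-0.008],[0,0,0],0.0918],[[0.029,-0.051,-0.008],[0,0,0],0.0918],[[0.029,-0.051,-0.008],[0,0,0],0.0918],[[0.029,-0.051,-0.008],[0,0,0],0.0918],[[0.029,-0.051,-0.008],[0,0,0],0.0918],[[0.029,-0.051,-0.008],[0,0,0],0.0918],[[0.029,-0.051,-0.008],[0,0,0],0.0918],[[0.029,-0.051,-0.008],[0,0,0],0.0918]]'
cat >> h.py <<'E'
def delta(p,yaw=None):
    """tool-frame shift (before turn) to world p, and turn about tool z in deg to get tool-x heading yaw(deg)"""
    o=arm.observe(); A=R.from_rotvec(o['ee_rot']).as_matrix()
    s=A.T@(np.array(p)-o['position']); h=np.degrees(np.arctan2(A[1,0],A[0,0]))
    tilt=np.degrees(np.arccos(-A[2,2]))
    print('pos',o['position'].round(4),'head',h.round(1),'tilt',tilt.round(2),'shift',s.round(4), 'turn', None if yaw is None else round((h-yaw+180)%360-180,1),'F',o['force'].round(1),'w',round(o['width']*.0918,4),'t',o['clock'])
E
python3 -c "
from h import *
delta([.355,.14,.31],0)"
```

```text
clock: 1.9
position: [0.3104, -0.0304, 0.3073]
ee_rot: [3.111, 0.428, 0.002]
force: [1.1, -0.4, 0.4]
width: 0.999
pos [ 0.3104 -0.0304  0.3073] head 15.7 tilt 0.1 shift [ 0.089  -0.152  -0.0028] turn 15.7 F [ 1.1 -0.4  0.4] w 0.0917 t 1.9
```

```bash
python3 -m pendant '[[[0.03,-0.051,0],[0,0,0],0.0918],[[0.03,-0.051,0],[0,0,0],0.0918],[[0.029,-0.05,-0.003],[0,0,0],0.0918],[[0,0,0],[0,0,8],0.0918],[[0,0,0],[0,0,7.7],0.0918],[[0,0,0],[0,0,0],0.0918],[[0,0,0],[0,0,0],0.0918]]'
python3 - <<'E'
from h import *
delta([.355,.14,.31],0)
o=arm.observe(); im,d=arm.get_image("wrist"); cv2.imwrite("pics/w1.png",im[:,:,::-1]); np.savez('w1.npz',im=im,d=d,pos=o['position'],rot=o['ee_rot'])
c=cam('wrist',o); W=cloud(c,d)
for l in "vial_c block_c dish_c slidebox_c".split():
    for m in arm.masks_of("wrist",l)[:2]:
        p=m['pixels']&(d>0); w=W[p]; print(l,round(m['conf'],2),np.round(m['rect']),np.median(w,0).round(4),np.percentile(w[:,2],[5,50,95]).round(3))
E
```

```text
clock: 2.78
position: [0.3549, 0.1379, 0.3098]
ee_rot: [3.141, 0.004, 0.001]
force: [-0.2, 0.3, -0.9]
width: 0.998
pos [0.3549 0.1379 0.3098] head 0.1 tilt 0.02 shift [ 0.0001 -0.0021 -0.0002] turn 0.1 F [-0.2  0.3 -0.9] w 0.0916 t 2.775
vial_c 0.78 [251. 102.  24.  25.] [0.441  0.1474 0.1261] [0.111 0.126 0.128]
dish_c 0.57 [253. 105.  37.  40.] [0.4398 0.1415 0.0584] [0.057 0.058 0.06 ]
slidebox_c 0.94 [173. 167.  72.  72.] [0.3533 0.2622 0.0321] [0.008 0.032 0.034]
slidebox_c 0.63 [250. 106.  43.  76.] [0.4524 0.1471 0.0325] [0.031 0.032 0.034]
```

View pics/w1.png

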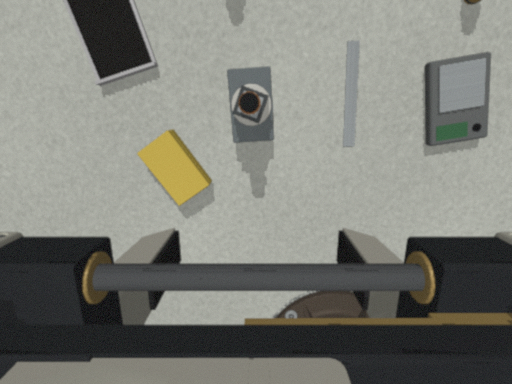

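The wrist picture shows the stack at (250,105): vial cap over block, dish and grey box. The yellow look-alike is at (173,167). I fit each layer from depth.

```bash
cat >> h.py <<'E'
def layer(W,z,xy,r,tol=.004):
    m=(abs(W[...,2]-z)<tol)&(np.hypot(W[...,0]-xy[0],W[...,1]-xy[1])<r)
    P=W[m][:,:2].astype(np.float32)
    rc=cv2.minAreaRect(P*1000); ci=cv2.minEnclosingCircle(P*1000)
    print('z',z,'n',len(P),'med z',np.median(W[m][:,2]).round(4),'rect',np.round(rc[0],1),np.round(rc[1],1),round(rc[2],1),'circ',np.round(ci[0],1),round(ci[1],1),'mean',(P.mean(0)*1000).round(1) if len(P) else None)
E
python3 - <<'E'
from h import *
z=np.load('w1.npz'); o=dict(position=z['pos'],ee_rot=z['rot']); c=cam('wrist',o); W=cloud(c,z['d'])
for h in(.126,.082,.058,.032): layer(W,h,(.44,.145),.06)
E
python3 - <<'E'
import cv2
im=cv2.imread('pics/w1.png')
cv2.imwrite('pics/w1c.png',cv2.resize(im[60:150,210:290],None,fx=6,fy=6,interpolation=cv2.INTER_CUBIC))
E
```

```text
z 0.126 n 307 med z 0.1264 rect [441.  147.4] [19.9 21.1] 89.4 circ [441.  147.5] 10.7 mean [441.2 147.5]
z 0.082 n 444 med z 0.0826 rect [440.3 147.2] [35.6 35.9] 69.8 circ [440.2 147.1] 24.4 mean [439.1 146.5]
z 0.058 n 459 med z 0.0583 rect [440.4 146.7] [52.6 52.6] 14.2 circ [440.4 146.7] 26.9 mean [439.7 144.2]
z 0.032 n 1802 med z 0.0325 rect [440.2 147.5] [100.  60.] 3.8 circ [440.1 147.7] 56.9 mean [442.  147.7]
```

View pics/w1c.png

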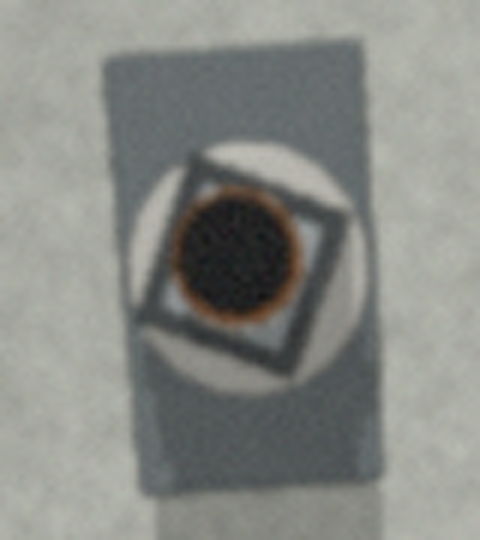

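Run:
```python
from h import *
im,d=arm.get_image("top"); W=cloud(cam("top"),d)
print('stack');
for h in(.126,.032): layer(W,h,(.44,.145),.06)
print('saucer');layer(W,.005,(.599,-.357),.04,.0025)
print('light');layer(W,.03,(.681,.007),.06,.002);layer(W,.026,(.681,.007),.06,.002)
print('balance');layer(W,.020,(.445,-.153),.085,.006);layer(W,.022,(.465,-.153),.06,.0015)
print('tray');layer(W,.010,(.543,.347),.1,.007)
layer(W,.005,(.543,.347),.1,.002)
print('lens');layer(W,.040,(.595,.169),.03,.006);layer(W,.040,(.585,-.16),.04,.006)
```

```text
stack
z 0.126 n 53 med z 0.1253 rect [439.  148.1] [19.6 17.2] 2.5 circ [439. 148.] 10.5 mean [438.6 147.7]
z 0.032 n 451 med z 0.0316 rect [438.7 147.8] [98.2 60. ] 4.9 circ [438.8 148. ] 55.4 mean [439.1 146.6]
saucer
z 0.005 n 261 med z 0.0041 rect [ 598.6 -360.8] [65.4 65.6] 43.6 circ [ 598.2 -359.5] 38.9 mean [ 599.5 -358.5]
light
z 0.03 n 483 med z 0.0299 rect [686.    3.6] [89. 91.] 6.1 circ [682.9   7.2] 50.3 mean [685.   6.]
z 0.026 n 379 med z 0.0263 rect [684.    5.8] [100.5  99.9] 26.7 circ [684.9   6. ] 51.1 mean [683.8   6.3]
balance
z 0.02 n 1367 med z 0.0189 rect [ 446.1 -154.5] [119.8  85.7] 9.7 circ [ 446.1 -155.1] 70.5 mean [ 446.  -154.1]
z 0.022 n 332 med z 0.0218 rect [ 454.6 -152.5] [91.8 78.1] 8.6 circ [ 460.5 -151. ] 52.5 mean [ 462.7 -151.1]
tray
z 0.01 n 1489 med z 0.0055 rect [545.6 348.9] [185.2 193.3] 19.9 circ [542.5 347.5] 99.3 mean [543.5 348.1]
z 0.005 n 1096 med z 0.0048 rect [545.6 348.9] [185.2 193.3] 19.9 circ [542.5 347.5] 99.3 mean [542.6 348.5]
lens
z 0.04 n 46 med z 0.0383 rect [597.1 171.7] [18. 19.] 48.6 circ [597.3 171.9] 10.1 mean [597.3 171.9]
z 0.04 n 44 med z 0.0379 rect [ 587.1 -154.8] [17.4 19.3] 19.3 circ [ 586.5 -155.6] 10.2 mean [ 586.8 -154.8]
```

```bash
python3 -m pendant '[[[0.043,-0.0046,0],[0,0,0],0.0918],[[0.0426,-0.0046,0.02],[0,0,0],0.0918],[[0,0,0.05],[0,0,0],0.06],[[0,0,0.05],[0,0,0],0.06],[[0,0,0.05],[0,0,0],0.06],[[0,0,0.034],[0,0,0],0.06],[[0,0,0.015],[0,0,0],0.06],[[0,0,0.005],[0,0,0],0.06],[[0,0,0],[0,0,0],0.06]]' 10
python3 -c "
from h import *
delta([.4405,.1472,.086],0)"
```

```text
clock: 4.2
position: [0.4411, 0.1476, 0.0865]
ee_rot: [-3.141, 0.0, -0.002]
force: [0.0, -0.1, 0.0]
width: 0.655
pos [0.4411 0.1476 0.0865] head -0.0 tilt 0.07 shift [-0.0006  0.0004  0.0005] turn -0.0 F [ 0.  -0.1  0. ] w 0.0602 t 4.2
```

```bash
python3 -m pendant '[[[0,0,0],[0,0,0],0.03],[[0,0,0],[0,0,0],0.03],[[0,0,0],[0,0,0],0.015],[[0,0,0],[0,0,0],0.015],[[0,0,0],[0,0,0],0.015]]' 10
python3 - <<'E'
from h import *
im,d=arm.get_image("wrist"); cv2.imwrite("pics/w2.png",im[:,:,::-1])
im,d=arm.get_image("side"); cv2.imwrite("pics/s2.png",cv2.resize(im[180:330,200:360,::-1],None,fx=4,fy=4))
E
```

```text
clock: 4.82
position: [0.4406, 0.1473, 0.0859]
ee_rot: [3.141, -0.001, 0.0]
force: [-0.4, -0.7, 3.8]
width: 0.279
```

View pics/s2.png

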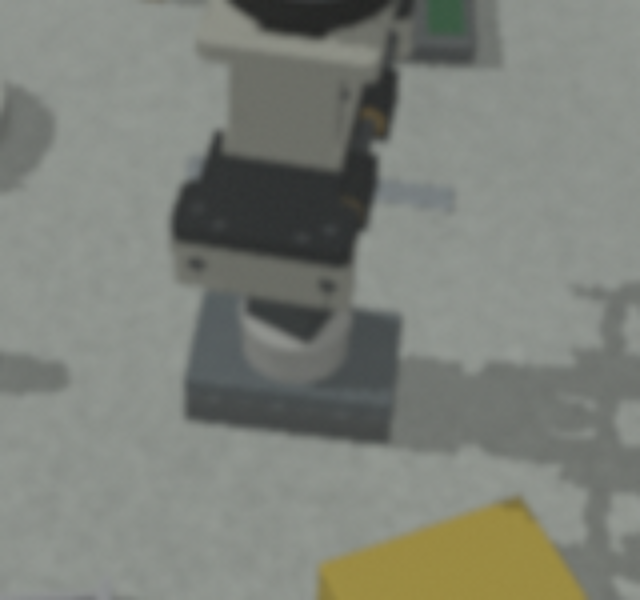

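The fingers stand on the vial with a 25.6 mm opening, which matches the 26 mm body. Lifting.

```bash
python3 -m pendant '[[[0,0,-0.005],[0,0,0],0.015],[[0,0,-0.015],[0,0,0],0.015],[[0,0,-0.04],[0,0,0],0.015],[[0,0,-0.04],[0,0,0],0.015],[[0,0,0],[0,0,0],0.015]]'
python3 - <<'E'
from h import *
im,d=arm.get_image("side"); cv2.imwrite("pics/s3.png",cv2.resize(im[150:330,180:360,::-1],None,fx=3,fy=3))
delta([.601,-.359,.186],0)
E
```

```text
clock: 5.55
position: [0.4422, 0.1484, 0.1892]
ee_rot: [-3.14, 0.001, -0.009]
force: [-0.6, 0.3, -1.2]
width: 0.281
pos [0.4413 0.1476 0.1875] head -0.0 tilt 0.19 shift [0.16   0.5065 0.0017] turn -0.0 F [-0.3 -0.3 -0.8] w 0.0255 t 5.6
```

View pics/s3.png

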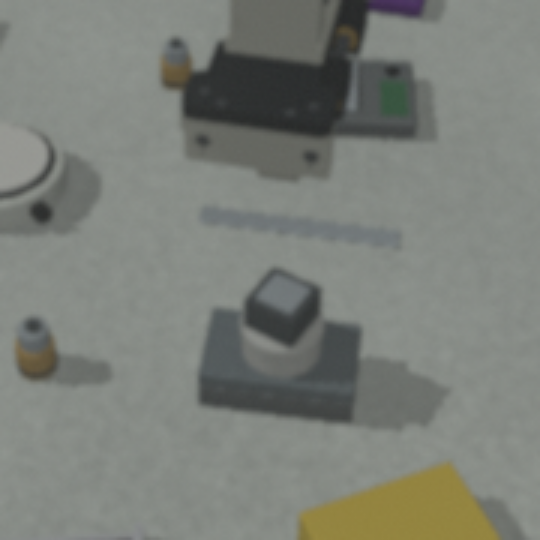

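```bash
python3 -m pendant '[[[0.005,0.03,0],[0,0,0],0.015],[[0.009,0.052,0],[0,0,0],0.015],[[0.009,0.052,0],[0,0,0],0.015],[[0.009,0.053,0],[0,0,0],0.015],[[0.009,0.053,0],[0,0,0],0.015],[[0.009,0.053,0],[0,0,0],0.015],[[0.009,0.053,0],[0,0,0],0.015],[[0.009,0.053,0],[0,0,0],0.015],[[0.009,0.053,0],[0,0,0],0.015],[[0.009,0.053,0],[0,0,0],0.015]]';python3 -m pendant '[[[0,0,0],[0,0,0],0.015],[[0,0,0],[0,0,0],0.015]]'
python3 - <<'E'
from h import *
o=arm.observe(); im,d=arm.get_image("wrist"); cv2.imwrite("pics/w4.png",im[:,:,::-1]); W=cloud(cam('wrist',o),d)
for z in (.005,.004,.006): layer(W,z,(.601,-.359),.04,.002)
for m in arm.masks_of('wrist','saucer_c')[:2]:
    p=m['pixels']&(d>0); q=W[p][:,:2].astype(np.float32); r=cv2.minEnclosingCircle(q*1000); print(m['conf'],m['rect'],r,W[p].mean(0))
delta([.601,-.359,.1],0)
E
```

```text
clock: 6.85
position: [0.5259, -0.3593, 0.1847]
ee_rot: [-3.141, 0.0, 0.002]
force: [0.7, 0.9, -1.3]
width: 0.282
clock: 7.1
position: [0.5259, -0.3567, 0.1847]
ee_rot: [-3.14, -0.0, 0.002]
force: [-0.3, 0.1, -0.8]
width: 0.277
z 0.005 n 2498 med z 0.0047 rect [ 601.5 -359. ] [60.9 60.9] 65.0 circ [ 601.6 -359. ] 31.0 mean [ 602.1 -359. ]
z 0.004 n 2385 med z 0.0046 rect [ 602.2 -357.2] [72.7 74.4] 46.3 circ [ 601.7 -359.1] 39.4 mean [ 602.1 -359. ]
z 0.006 n 2068 med z 0.0049 rect [ 601.5 -359. ] [60.9 60.9] 65.0 circ [ 601.4 -359.1] 30.9 mean [ 602.  -359.2]
0.71 [261.6, 112.0, 54.3, 55.4] ((600.8004150390625, -359.43048095703125), 31.760068893432617) [ 0.60183524 -0.35933676  0.00467458]
pos [ 0.5264 -0.3559  0.1855] head 0.1 tilt 0.06 shift [0.0746 0.0034 0.0855] turn 0.1 F [ 0.4  0.3 -0.2] w 0.0257 t 7.2
```

View pics/w4.png

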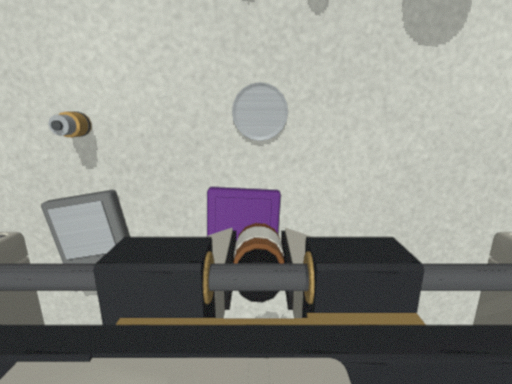

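The saucer is at (261,112), alone ahead, and fits at (0.6015, -0.359). The vial hangs between the pads at (260,262).

```bash
python3 -m pendant '[[[0.03,0.0015,0],[0,0,0],0.015],[[0.03,0.001,0.01],[0,0,0],0.015],[[0.015,0.001,0.04],[0,0,0],0.015],[[0,0,0.05],[0,0,0],0.015],[[0,0,0.045],[0,0,0],0.015],[[0,0,0.015],[0,0,0],0.015],[[0,0,0.006],[0,0,0],0.015],[[0,0,0.003],[0,0,0],0.015],[[0,0,0],[0,0,0],0.015]]'; python3 -c "
from h import *
delta([.6015,-.359,.009],0)"
```

```text
clock: 8.32
position: [0.6022, -0.3616, 0.0182]
ee_rot: [3.141, -0.001, 0.003]
force: [0.3, 0.2, -0.2]
width: 0.28
pos [ 0.6022 -0.3616  0.0182] head -0.0 tilt 0.12 shift [-0.0007 -0.0026  0.0092] turn -0.0 F [ 0.3  0.2 -0.2] w 0.0257 t 8.325
```

```bash
python3 -m pendant '[[[0,-0.0015,0.004],[0,0,0],0.015],[[0,0,0.003],[0,0,0],0.015],[[0,0,0.0015],[0,0,0],0.015],[[0,0,0],[0,0,0],0.015]]'; python3 -c "
from h import *
delta([.6015,-.359,.009],0)"
```

```text
clock: 8.82
position: [0.6014, -0.3598, 0.0082]
ee_rot: [-3.142, 0.001, 0.0]
force: [-0.3, 0.4, -0.5]
width: 0.283
pos [ 0.6014 -0.3598  0.0082] head -0.0 tilt 0.0 shift [ 0.0001 -0.0008 -0.0008] turn -0.0 F [-0.3  0.4 -0.5] w 0.0259 t 8.825
```

```bash
python3 -m pendant '[[[0,0,0.001],[0,0,0],0.015],[[0,0,0],[0,0,0],0.015]]'; python3 -m pendant '[[[0,0,0.001],[0,0,0],0.015],[[0,0,0],[0,0,0],0.015]]'
```

```text
clock: 9.07
position: [0.6015, -0.3599, 0.008]
ee_rot: [3.141, -0.001, 0.0]
force: [-2.1, 1.0, 5.5]
width: 0.281
clock: 9.32
position: [0.6017, -0.3599, 0.0076]
ee_rot: [3.141, -0.001, 0.001]
force: [-3.7, 1.1, 10.4]
width: 0.279
```

Contact (Fz is rising). I release gently and go up.

```bash
python3 -m pendant '[[[0,0,-0.001],[0,0,0],0.015],[[0,0,0],[0,0,0],0.03],[[0,0,0],[0,0,0],0.045],[[0,0,0],[0,0,0],0.045],[[0,0,-0.01],[0,0,0],0.045],[[0,0,-0.03],[0,0,0],0.045],[[0,0,-0.05],[0,0,0],0.06],[[-0.02,0,-0.05],[0,0,0],0.0918],[[-0.05,0,-0.03],[0,0,0],0.0918],[[0,0,0],[0,0,0],0.0918]]'
python3 - <<'E'
from h import *
o=arm.observe(); im,d=arm.get_image("wrist"); cv2.imwrite("pics/w5.png",im[:,:,::-1]); W=cloud(cam('wrist',o),d)
layer(W,.048,(.601,-.359),.04); layer(W,.005,(.601,-.359),.04,.002)
layer(W,.020,(.447,-.155),.085,.006)
delta([.4405,.1472,.2],-20)
E
```

```text
clock: 10.58
position: [0.5296, -0.3615, 0.181]
ee_rot: [3.137, -0.005, 0.003]
force: [0.3, -0.0, 0.2]
width: 0.881
z 0.048 n 412 med z 0.0485 rect [ 601.8 -360.7] [21.  20.8] 75.5 circ [ 601.7 -360.7] 10.8 mean [ 601.9 -360.9]
z 0.005 n 1985 med z 0.0048 rect [ 601.5 -359.2] [60.7 61. ] 59.9 circ [ 602.7 -360.2] 32.2 mean [ 602.2 -358.4]
z 0.02 n 2624 med z 0.0214 rect [ 483. -150.] [50.6 86.4] 9.1 circ [ 482.1 -151.3] 48.5 mean [ 488.5 -154.9]
pos [ 0.5307 -0.3609  0.1795] head -0.1 tilt 0.18 shift [-0.0911 -0.5078 -0.022 ] turn 19.9 F [-0.9  0.8 -1.3] w 0.0844 t 10.625
```

View pics/w5.png

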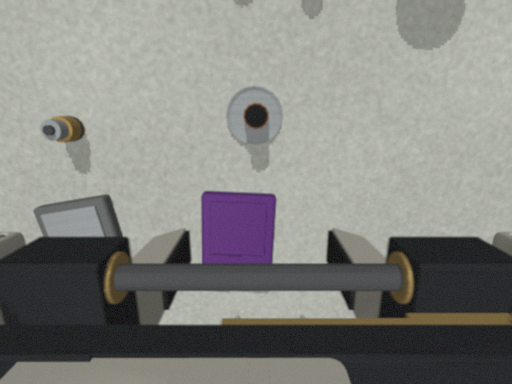

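The vial stands in the saucer at (256,115), 1.7 mm from the middle. Back to the stack for the block.

```bash
python3 -m pendant '[[[-0.012,-0.036,-0.01],[0,0,0],0.0918],[[-0.0168,-0.0525,-0.01],[0,0,0],0.0918],[[-0.0168,-0.0525,0],[0,0,0],0.0918],[[-0.0168,-0.0525,0],[0,0,0],0.0918],[[-0.0168,-0.0525,0],[0,0,0],0.0918],[[-0.0168,-0.0525,0],[0,0,0],0.0918],[[-0.0168,-0.0525,0],[0,0,0],0.0918],[[-0.0168,-0.0525,0],[0,0,0],0.0918],[[-0.0168,-0.0525,0],[0,0,0],0.0918],[[-0.0168,-0.0525,0],[0,0,0],0.0918]]';python3 -m pendant '[[[0,0,0],[0,0,0],0.0918],[[0,0,0],[0,0,0],0.0918]]'
python3 - <<'E'
from h import *
o=arm.observe(); im,d=arm.get_image("wrist"); cv2.imwrite("pics/w6.png",im[:,:,::-1]); W=cloud(cam('wrist',o),d)
for h in(.082,.058,.032): layer(W,h,(.44,.145),.06)
delta([.4405,.1472,.1],-20)
z=np.load('w1.npz'); c=cam('wrist',dict(position=z['pos'],ee_rot=z['rot'])); W=cloud(c,z['d'])
layer(W,.020,(.447,-.155),.085,.007);layer(W,.022,(.467,-.152),.03,.0015)
E
```

```text
clock: 11.88
position: [0.3678, 0.151, 0.1973]
ee_rot: [-3.141, -0.001, -0.0]
force: [1.6, 0.2, -0.1]
width: 1.0
clock: 12.12
position: [0.3684, 0.1488, 0.197]
ee_rot: [-3.142, -0.002, 0.001]
force: [0.3, -1.1, -0.1]
width: 1.001
z 0.082 n 1673 med z 0.0829 rect [440.3 147.6] [36. 36.] 69.7 circ [440.4 147.7] 24.8 mean [440.6 147.6]
z 0.058 n 769 med z 0.0583 rect [440.1 147.2] [52.7 52.5] 1.1 circ [440.4 146.8] 26.9 mean [441.5 145.8]
z 0.032 n 3075 med z 0.0325 rect [440.1 147.7] [100.2  60. ] 3.8 circ [440.1 147.4] 57.0 mean [443.5 148.4]
pos [0.3686 0.1481 0.197 ] head -0.0 tilt 0.04 shift [0.0719 0.0008 0.0969] turn 20.0 F [ 1.3  0.  -0.1] w 0.0915 t 12.175
z 0.02 n 5169 med z 0.0199 rect [ 448.  -154.7] [120.   86.8] 9.6 circ [ 447.7 -154.6] 71.3 mean [ 450.  -151.6]
z 0.022 n 1157 med z 0.0226 rect [ 467.1 -152.2] [59.  58.6] 45.7 circ [ 467.  -152.1] 29.9 mean [ 467. -152.]
```

View pics/w6.png

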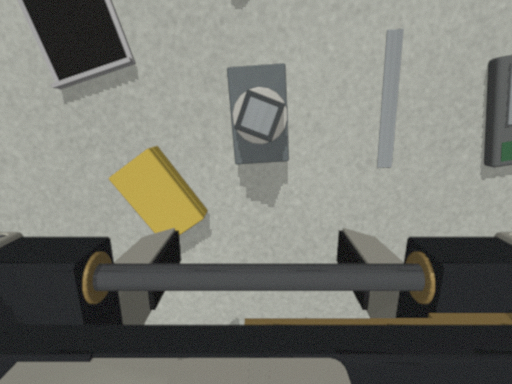

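The block is undisturbed at (260,115), with sides turned -20°. Descending on it.

```bash
python3 -m pendant '[[[0.036,0.0003,0],[0,0,0],0.0918],[[0.036,0.0002,0],[0,0,0],0.0918],[[0,0,0.02],[0,0,10],0.0918],[[0,0,0.03],[0,0,10.2],0.0918],[[0,0,0.05],[0,0,0],0.07],[[0,0,0.022],[0,0,0],0.06],[[0,0,0.008],[0,0,0],0.06],[[0,0,0.003],[0,0,0],0.06],[[0,0,0],[0,0,0],0.06],[[0,0,0],[0,0,0],0.06]]' 25
python3 -c "
from h import *
delta([.4404,.1476,.0605],-20.2)"
```

```text
clock: 13.42
position: [0.4409, 0.1482, 0.0649]
ee_rot: [-3.092, 0.552, -0.002]
force: [-0.6, 0.2, -0.1]
width: 0.65
pos [0.4409 0.1482 0.0649] head -20.2 tilt 0.08 shift [-0.0003  0.0008  0.0044] turn -0.0 F [-0.6  0.2 -0.1] w 0.0597 t 13.425
```

```bash
python3 -m pendant '[[[0,0.0007,0.0035],[0,0,0],0.06],[[0,0,0],[0,0,0],0.05],[[0,0,0],[0,0,0],0.04],[[0,0,0],[0,0,0],0.03],[[0,0,0],[0,0,0],0.025],[[0,0,0],[0,0,0],0.025],[[0,0,0],[0,0,0],0.025]]' 25
python3 -c "
from h import *
delta([.4404,.1476,.0605],-20.2)"
```

```text
clock: 14.3
position: [0.4401, 0.1477, 0.0608]
ee_rot: [-3.093, 0.551, -0.0]
force: [-0.2, 1.0, 0.9]
width: 0.391
pos [0.4401 0.1477 0.0608] head -20.2 tilt 0.01 shift [ 0.0003 -0.      0.0003] turn -0.0 F [-0.2  1.   0.9] w 0.0359 t 14.3
```

```bash
python3 -m pendant '[[[0,0,-0.004],[0,0,0],0.025],[[0,0,-0.01],[0,0,0],0.025],[[0,0,-0.03],[0,0,0],0.025],[[0,0,-0.04],[0,0,0],0.025],[[0,0,0],[0,0,0],0.025]]'
python3 - <<'E'
from h import *
im,d=arm.get_image("side"); cv2.imwrite("pics/s7.png",cv2.resize(im[150:330,180:360,::-1],None,fx=3,fy=3))
delta([.4677,-.1514,.145],-20)
E
```

```text
clock: 14.92
position: [0.4418, 0.1485, 0.1478]
ee_rot: [-3.09, 0.551, -0.008]
force: [0.9, -0.4, -1.3]
width: 0.39
pos [0.441  0.1478 0.1462] head -20.2 tilt 0.18 shift [0.1286 0.2715 0.0011] turn -0.2 F [ 0.2 -0.  -2.1] w 0.0357 t 14.975
```

View pics/s7.png

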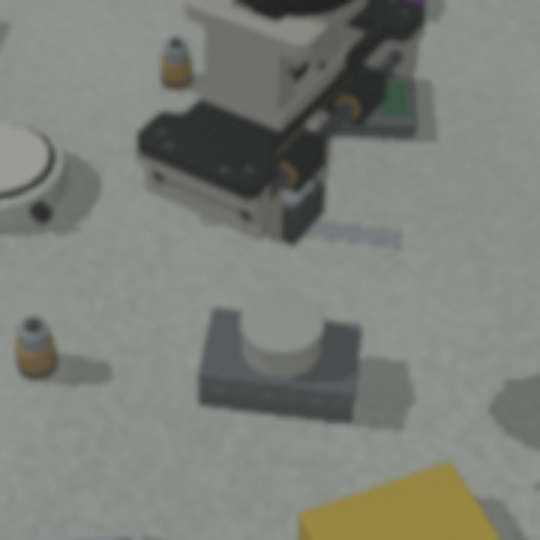

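```bash
python3 -m pendant '[[[0.014,0.03,0],[0,0,0],0.025],[[0.024,0.05,0],[0,0,0],0.025],[[0.024,0.05,0],[0,0,0],0.025],[[0.024,0.05,0],[0,0,0],0.025],[[0.024,0.05,0],[0,0,0],0.025],[[0.0186,0.0415,0.01],[0,0,0],0.025],[[0,0,0.03],[0,0,0],0.025],[[0,0,0.04],[0,0,0],0.025],[[0,0,0.015],[0,0,0],0.025],[[0,0,0],[0,0,0],0.025]]'; python3 -c "
from h import *
delta([.4677,-.1514,.0255],-20)"
```

```text
clock: 16.23
position: [0.4661, -0.1511, 0.0489]
ee_rot: [-3.093, 0.55, 0.004]
force: [0.8, 0.4, -0.6]
width: 0.39
pos [ 0.4661 -0.1511  0.0489] head -20.2 tilt 0.16 shift [ 0.0017 -0.0003  0.0234] turn -0.2 F [ 0.8  0.4 -0.6] w 0.0358 t 16.225
```

```bash
python3 -m pendant '[[[0.0012,0,0.01],[0,0,0],0.025],[[0,0,0.007],[0,0,0],0.025],[[0,0,0.004],[0,0,0],0.025],[[0,0,0],[0,0,0],0.025],[[0,0,0],[0,0,0],0.025]]'; python3 -c "
from h import *
delta([.4677,-.1514,.0245],-20)"
```

```text
clock: 16.85
position: [0.4682, -0.1521, 0.0289]
ee_rot: [3.093, -0.551, 0.001]
force: [0.3, 0.1, -1.4]
width: 0.389
pos [ 0.4682 -0.1521  0.0289] head -20.2 tilt 0.02 shift [-0.0007 -0.0005  0.0044] turn -0.2 F [ 0.3  0.1 -1.4] w 0.0357 t 16.85
```

```bash
python3 -m pendant '[[[0,0,0.002],[0,0,0],0.025],[[0,0,0.0015],[0,0,0],0.025],[[0,0,0],[0,0,0],0.025]]'; python3 -m pendant '[[[0,0,0.001],[0,0,0],0.025],[[0,0,0],[0,0,0],0.025]]'
```

```text
clock: 17.23
position: [0.468, -0.152, 0.0251]
ee_rot: [3.093, -0.551, -0.0]
force: [0.1, -0.7, -1.7]
width: 0.389
clock: 17.48
position: [0.4681, -0.1521, 0.0248]
ee_rot: [3.092, -0.551, 0.0]
force: [-1.9, 0.0, 7.1]
width: 0.393
```

Contact; release and look.

```bash
python3 -m pendant '[[[0,0,-0.0003],[0,0,0],0.04],[[0,0,0],[0,0,0],0.05],[[0,0,0],[0,0,0],0.06],[[0,0,0],[0,0,0],0.06],[[0,0,-0.01],[0,0,0],0.06],[[0,0,-0.03],[0,0,0],0.06],[[0,0,-0.05],[0,0,0],0.0918],[[-0.03,0,-0.05],[0,0,0],0.0918],[[-0.04,0,-0.03],[0,0,0],0.0918],[[0,0,0],[0,0,0],0.0918]]'
python3 - <<'E'
from h import *
o=arm.observe(); im,d=arm.get_image("wrist"); cv2.imwrite("pics/w8.png",im[:,:,::-1]); W=cloud(cam('wrist',o),d)
layer(W,.046,(.468,-.152),.04); layer(W,.020,(.447,-.155),.085,.006)
delta([.4404,.1472,.19],3.8)
E
```

```text
clock: 18.73
position: [0.4015, -0.1274, 0.1971]
ee_rot: [3.091, -0.55, 0.006]
force: [1.0, 0.3, 0.4]
width: 0.988
z 0.046 n 1313 med z 0.0468 rect [ 467.7 -153.2] [35.9 35.4] 69.7 circ [ 467.9 -153.3] 24.6 mean [ 468.1 -153.1]
z 0.02 n 6874 med z 0.0191 rect [ 448.  -155.4] [120.1  86. ] 9.5 circ [ 448.6 -155.3] 71.3 mean [ 447.6 -156.1]
pos [ 0.4023 -0.128   0.1961] head -20.2 tilt 0.2 shift [-0.0594 -0.2714  0.0056] turn -24.0 F [ 0.3  0.4 -0.2] w 0.092 t 18.775
```

View pics/w8.png

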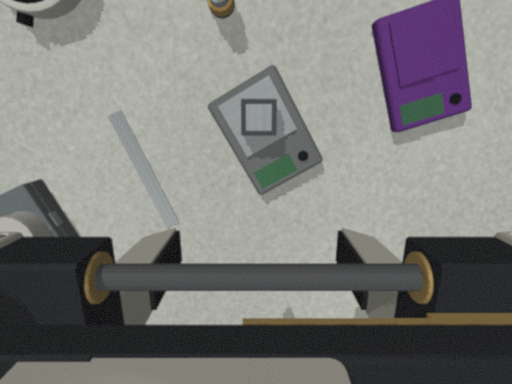

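The block sits centred on the grey balance's pan at (259,117), 1 to 2 mm off the middle. Now the dish.

```bash
python3 -m pendant '[[[-0.008,-0.036,0],[0,0,0],0.0918],[[-0.011,-0.05,0],[0,0,0],0.0918],[[-0.011,-0.05,0],[0,0,0],0.0918],[[-0.011,-0.05,0],[0,0,0],0.0918],[[-0.011,-0.05,0],[0,0,0],0.0918],[[-0.0074,-0.0354,0],[0,0,-6],0.0918],[[0,0,0.03],[0,0,-9],0.0918],[[0,0,0.03],[0,0,-9],0.0918],[[0,0,0.03],[0,0,0],0.0918],[[0,0,0],[0,0,0],0.0918]]';  python3 -m pendant '[[[0,0,0.03],[0,0,0],0.0918],[[0,0,0],[0,0,0],0.0918]]' 15;python3 -c "
from h import *
delta([.4404,.1470,.035],3.8)"
```

```text
clock: 20.02
position: [0.4392, 0.1469, 0.1023]
ee_rot: [3.139, 0.104, -0.008]
force: [1.0, -0.6, 0.6]
width: 1.002
clock: 20.27
position: [0.4399, 0.1472, 0.074]
ee_rot: [3.139, 0.104, -0.004]
force: [-1.4, -1.1, 0.9]
width: 0.999
pos [0.4399 0.1472 0.074 ] head 3.8 tilt 0.14 shift [0.0005 0.0002 0.039 ] turn -0.0 F [-1.4 -1.1  0.9] w 0.0917 t 20.275
```

```bash
python3 -m pendant '[[[0,0,0.02],[0,0,0],0.085],[[0,0,0.012],[0,0,0],0.08],[[0,0,0.005],[0,0,0],0.075],[[0,0,0],[0,0,0],0.07],[[0,0,0],[0,0,0],0.07]]' 15; python3 -c "
from h import *
delta([.4404,.1470,.035],3.8)"
```

```text
clock: 20.9
position: [0.4407, 0.1475, 0.038]
ee_rot: [-3.14, -0.104, -0.001]
force: [0.3, 0.4, 0.2]
width: 0.762
pos [0.4407 0.1475 0.038 ] head 3.8 tilt 0.04 shift [-0.0004  0.0005  0.003 ] turn -0.0 F [0.3 0.4 0.2] w 0.0699 t 20.9
```

```bash
python3 -m pendant '[[[0,0.0004,0.0015],[0,0,0],0.065],[[0,0,0],[0,0,0],0.06],[[0,0,0],[0,0,0],0.05],[[0,0,0],[0,0,0],0.045],[[0,0,0],[0,0,0],0.045],[[0,0,0],[0,0,0],0.045]]' 15; python3 -c "
from h import *
delta([.4404,.1470,.035],3.8)"
```

```text
clock: 21.65
position: [0.4405, 0.147, 0.0361]
ee_rot: [-3.14, -0.104, -0.0]
force: [-1.1, -1.0, 2.0]
width: 0.582
pos [0.4405 0.147  0.0361] head 3.8 tilt 0.01 shift [-0.0001 -0.      0.0011] turn -0.0 F [-1.1 -1.   2. ] w 0.0535 t 21.65
```

```bash
python3 -m pendant '[[[0,0,-0.004],[0,0,0],0.045],[[0,0,-0.012],[0,0,0],0.045],[[0,0,-0.03],[0,0,0],0.045],[[0,0,-0.05],[0,0,0],0.045],[[0,0,0],[0,0,0],0.045],[[0,0,0],[0,0,0],0.045]]'
python3 - <<'E'
from h import *
im,d=arm.get_image("side"); cv2.imwrite("pics/s9.png",cv2.resize(im[150:330,180:360,::-1],None,fx=3,fy=3))
delta([.686-.073,.006,.14],3.8)
E
```

```text
clock: 22.4
position: [0.4404, 0.1465, 0.1321]
ee_rot: [3.139, 0.103, 0.001]
force: [0.3, -0.6, -1.5]
width: 0.581
pos [0.44   0.1464 0.1315] head 3.8 tilt 0.06 shift [ 0.1634  0.1515 -0.0085] turn -0.0 F [ 0.1 -0.1 -0.9] w 0.0536 t 22.45
```

View pics/s9.png

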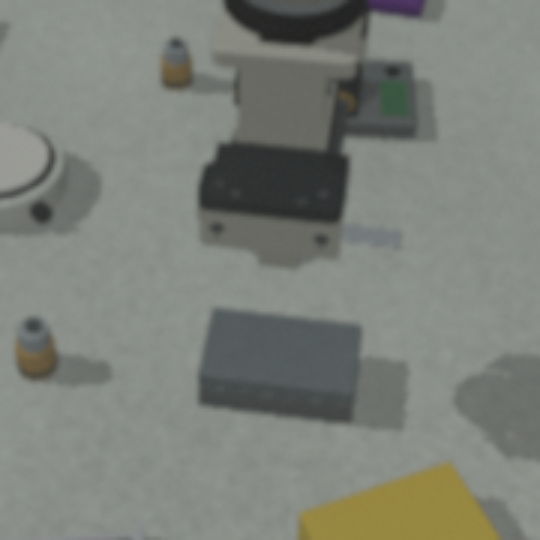

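The dish is up and the slide box stays alone. Carrying it to just before the light base.

```bash
python3 -m pendant '[[[0.02,0.018,-0.01],[0,0,0],0.045],[[0.036,0.034,-0.01],[0,0,0],0.045],[[0.036,0.034,0],[0,0,0],0.045],[[0.036,0.034,0],[0,0,0],0.045],[[0.0354,0.0315,0],[0,0,0],0.045],[[0,0,0],[0,0,0],0.045],[[0,0,0],[0,0,0],0.045]]'
python3 - <<'E'
from h import *
o=arm.observe(); im,d=arm.get_image("wrist"); cv2.imwrite("pics/w10.png",im[:,:,::-1]); W=cloud(cam('wrist',o),d)
layer(W,.030,(.686,.006),.06,.0022); layer(W,.026,(.686,.006),.06,.0018); layer(W,.028,(.686,.006),.065,.007)
delta([.686,.006,.04],3.8)
E
```

```text
clock: 23.32
position: [0.6124, 0.0072, 0.1505]
ee_rot: [-3.139, -0.105, 0.004]
force: [-0.5, 0.2, -0.7]
width: 0.578
z 0.03 n 6405 med z 0.0308 rect [689.6   5. ] [93.5 91.3] 42.6 circ [688.3   5.8] 48.3 mean [689.3   5.7]
z 0.026 n 3418 med z 0.0265 rect [687.8   5.7] [101.6 102.1] 46.5 circ [687.9   5.7] 51.4 mean [690.9   6.2]
z 0.028 n 10129 med z 0.0302 rect [687.9   5.7] [102.5 103.5] 4.4 circ [684.   8.] 56.6 mean [689.8   5.9]
pos [0.6122 0.0077 0.151 ] head 3.9 tilt 0.13 shift [0.0737 0.0067 0.1108] turn 0.1 F [0.4 0.4 0.3] w 0.0531 t 23.375
```

View pics/w10.png

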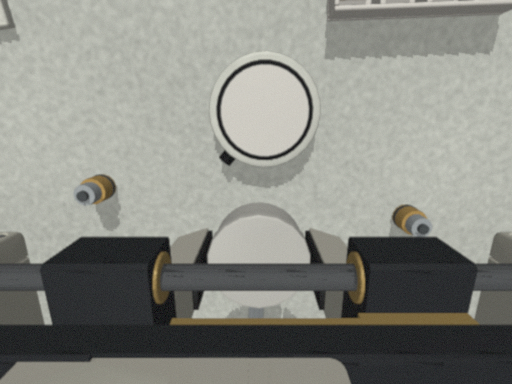

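The light base is at (265,109) and fits at (0.688, 0.006). The lenses at (95,190) and (411,221) are well clear of the path.

```bash
python3 -m pendant '[[[0.03,0.003,0],[0,0,0],0.045],[[0.03,0.003,0.01],[0,0,0],0.045],[[0.0153,0.001,0.03],[0,0,0],0.045],[[0,0,0.04],[0,0,0],0.045],[[0,0,0.02],[0,0,0],0.045],[[0,0,0.008],[0,0,0],0.045],[[0,0,0],[0,0,0],0.045],[[0,0,0],[0,0,0],0.045]]'; python3 -c "
from h import *
delta([.6878,.0057,.035],3.8)"
```

```text
clock: 24.38
position: [0.6899, 0.0047, 0.0456]
ee_rot: [-3.14, -0.104, -0.003]
force: [-0.2, -0.1, -0.7]
width: 0.585
pos [0.6899 0.0047 0.0456] head 3.8 tilt 0.13 shift [-0.0021 -0.0011  0.0106] turn -0.0 F [-0.2 -0.1 -0.7] w 0.0537 t 24.375
```

```bash
python3 -m pendant '[[[-0.0015,-0.001,0.005],[0,0,0],0.045],[[0,0,0.003],[0,0,0],0.045],[[0,0,0.001],[0,0,0],0.045],[[0,0,0],[0,0,0],0.045]]'; python3 -m pendant '[[[0,0,0.001],[0,0,0],0.045],[[0,0,0],[0,0,0],0.045]]'
```

```text
clock: 24.88
position: [0.6875, 0.0054, 0.0349]
ee_rot: [3.14, 0.104, -0.0]
force: [-0.4, 0.9, -1.4]
width: 0.577
clock: 25.12
position: [0.6877, 0.0054, 0.0343]
ee_rot: [3.14, 0.104, 0.001]
force: [-0.4, 0.0, 0.7]
width: 0.581
```

```bash
python3 -m pendant '[[[0,0,0.0008],[0,0,0],0.045],[[0,0,0],[0,0,0],0.045]]'
```

```text
clock: 25.38
position: [0.6877, 0.0055, 0.0341]
ee_rot: [3.14, 0.104, 0.001]
force: [-3.5, -0.8, 7.9]
width: 0.588
```

Contact; release and step back for a look.

```bash
python3 -m pendant '[[[0,0,-0.0005],[0,0,0],0.058],[[0,0,0],[0,0,0],0.066],[[0,0,0],[0,0,0],0.075],[[0,0,0],[0,0,0],0.075],[[0,0,-0.01],[0,0,0],0.075],[[0,0,-0.03],[0,0,0],0.08],[[0,0,-0.05],[0,0,0],0.0918],[[-0.03,0,-0.05],[0,0,0],0.0918],[[-0.043,0,-0.02],[0,0,0],0.0918],[[0,0,0],[0,0,0],0.0918]]'
python3 - <<'E'
from h import *
o=arm.observe(); im,d=arm.get_image("wrist"); cv2.imwrite("pics/w11.png",im[:,:,::-1]); W=cloud(cam('wrist',o),d)
layer(W,.056,(.688,.006),.05); layer(W,.026,(.688,.006),.06,.002)
delta([.4402,.1475,.19],3.8)
E
```

```text
clock: 26.62
position: [0.6135, 0.0009, 0.1969]
ee_rot: [3.138, 0.105, 0.005]
force: [0.6, 0.6, 0.0]
width: 1.0
z 0.056 n 2421 med z 0.0565 rect [687.4   4.5] [52.9 52.2] 4.1 circ [687.4   4.4] 27.0 mean [687.9   4.4]
z 0.026 n 2576 med z 0.0265 rect [688.1   5.2] [102.  101.3] 49.1 circ [688.1   5.7] 51.6 mean [690.1   5.8]
pos [6.145e-01 4.000e-04 1.957e-01] head 3.8 tilt 0.16 shift [-0.1642 -0.1583  0.0051] turn -0.0 F [0.1 0.3 0.2] w 0.0917 t 26.675
```

View pics/w11.png

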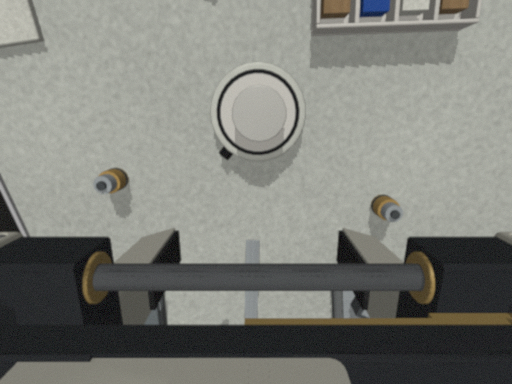

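The dish stands centred on the plate at (258,113), 1.3 mm off, and both lenses are standing. Back for the slide box.

```bash
python3 -m pendant '[[[-0.032,-0.021,0],[0,0,0],0.0918],[[-0.045,-0.03,0],[0,0,0],0.0918],[[-0.045,-0.03,0],[0,0,0],0.0918],[[-0.045,-0.03,0],[0,0,0],0.0918],[[-0.045,-0.03,0],[0,0,0],0.0918],[[-0.025,-0.017,0],[0,0,0],0.0918],[[0,0,0],[0,0,0],0.0918],[[0,0,0],[0,0,0],0.0918]]' 25
python3 - <<'E'
from h import *
o=arm.observe(); im,d=arm.get_image("wrist"); cv2.imwrite("pics/w12.png",im[:,:,::-1]); W=cloud(cam('wrist',o),d)
layer(W,.032,(.44,.147),.06)
for m in arm.masks_of('wrist','tray_c')[:2]:
    p=m['pixels']&(d>0); print(m['conf'],m['rect']); q=W[p]; q=q[q[:,2]>.008]
delta([.4402,.1475,.006],3.8)
E
```

```text
clock: 27.68
position: [0.3691, 0.1424, 0.1939]
ee_rot: [-3.139, -0.102, -0.001]
force: [0.8, -0.5, -1.0]
width: 1.001
z 0.032 n 5632 med z 0.0325 rect [440.2 147.8] [99.5 60.1] 3.8 circ [440.  147.8] 57.0 mean [442.3 147.8]
0.67 [83.0, 38.1, 109.7, 71.7]
pos [0.369  0.1422 0.1937] head 3.7 tilt 0.04 shift [ 0.0714 -0.0006  0.1877] turn -0.1 F [ 0.1 -0.3  0.3] w 0.0923 t 27.775
```

View pics/w12.png

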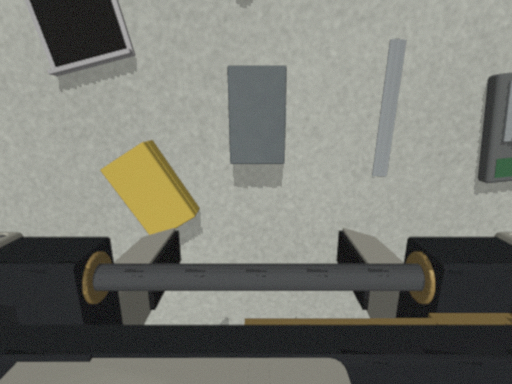

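The grey box at (257,115) is the one that carried the stack; the yellow one at (150,185) is left alone. Descending on the grey box.

```bash
python3 -m pendant '[[[0.036,0,0],[0,0,0],0.0918],[[0.0355,-0.0006,0.01],[0,0,0],0.0918],[[0,0,0.05],[0,0,0],0.0918],[[0,0,0.05],[0,0,0],0.0918],[[0,0,0.05],[0,0,0],0.09],[[0,0,0.015],[0,0,0],0.085],[[0,0,0.006],[0,0,0],0.08],[[0,0,0],[0,0,0],0.08],[[0,0,0],[0,0,0],0.08]]' 30; python3 -c "
from h import *
delta([.4402,.1477,.006],3.8)"
```

```text
clock: 28.9
position: [0.4401, 0.1483, 0.014]
ee_rot: [-3.139, -0.103, -0.004]
force: [-0.3, -0.0, -0.2]
width: 0.872
pos [0.4401 0.1483 0.014 ] head 3.8 tilt 0.14 shift [0.     0.0006 0.008 ] turn -0.0 F [-0.3 -0.  -0.2] w 0.08 t 28.9
```

```bash
python3 -m pendant '[[[0,0.0006,0.006],[0,0,0],0.075],[[0,0,0],[0,0,0],0.068],[[0,0,0],[0,0,0],0.06],[[0,0,0],[0,0,0],0.05],[[0,0,0],[0,0,0],0.05],[[0,0,0],[0,0,0],0.05],[[0,0,0],[0,0,0],0.05]]' 30; python3 -c "
from h import *
delta([.4402,.1477,.006],3.8)"
```

```text
clock: 29.78
position: [0.4392, 0.1475, 0.0068]
ee_rot: [-3.14, -0.104, -0.0]
force: [0.0, -0.2, 2.4]
width: 0.653
pos [0.4392 0.1475 0.0068] head 3.8 tilt 0.01 shift [ 0.001  -0.0002  0.0008] turn -0.0 F [ 0.  -0.2  2.4] w 0.0599 t 29.775
```

```bash
python3 -m pendant '[[[0,0,-0.004],[0,0,0],0.05],[[0,0,-0.012],[0,0,0],0.05],[[0,0,-0.03],[0,0,0],0.05],[[0,0,-0.05],[0,0,0],0.05],[[0,0,-0.03],[0,0,0],0.05],[[0,0,0],[0,0,0],0.05],[[0,0,0],[0,0,0],0.05]]'
python3 - <<'E'
from h import *
im,d=arm.get_image("side"); cv2.imwrite("pics/s13.png",cv2.resize(im[130:384,130:384,::-1],None,fx=2,fy=2))
delta([.545-.09,.348,.14],3.8)
E
```

```text
clock: 30.65
position: [0.4387, 0.1468, 0.1324]
ee_rot: [3.139, 0.103, -0.001]
force: [0.3, -0.1, -2.6]
width: 0.648
pos [0.4385 0.1468 0.132 ] head 3.8 tilt 0.09 shift [ 0.0297 -0.1997 -0.0082] turn -0.0 F [ 0.1 -0.7 -2.1] w 0.0599 t 30.7
```

View pics/s13.png

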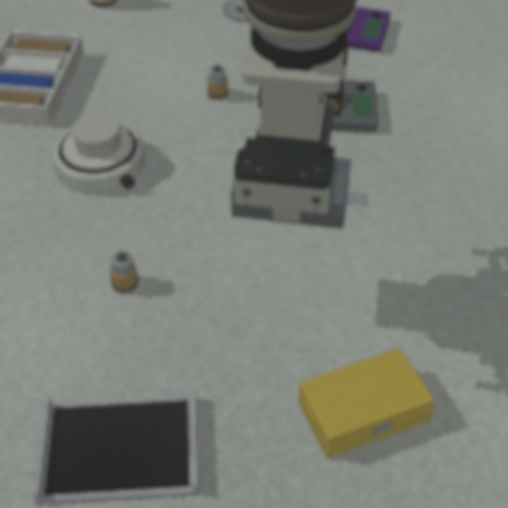

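The box is held level in the fingers. I carry it to just before the tray, higher up, to see the tray past it.

```bash
python3 -m pendant '[[[0,-0.025,-0.015],[0,0,0],0.05],[[0,-0.045,-0.02],[0,0,0],0.05],[[0,-0.045,-0.02],[0,0,0],0.05],[[0,-0.045,-0.02],[0,0,0],0.05],[[-0.005,-0.04,0],[0,0,0],0.05],[[0,0,0],[0,0,0],0.05],[[0,0,0],[0,0,0],0.05]]'
python3 - <<'E'
from h import *
o=arm.observe(); im,d=arm.get_image("wrist"); cv2.imwrite("pics/w14.png",im[:,:,::-1]); np.savez('w14.npz',im=im,d=d,pos=o['position'],rot=o['ee_rot'])
c=cam('wrist',o);W=cloud(c,d)
for m in arm.masks_of('wrist','tray_c')[:2]:
    p=m['pixels']; print(m['conf'],m['rect'])
    e=cv2.morphologyEx(p.astype(np.uint8),cv2.MORPH_OPEN,np.ones((5,5)))
    uv=np.argwhere(e>0)[:,::-1]; q=ray(c,uv,.005)[:,:2].astype(np.float32); print('tray footprint z5',cv2.minAreaRect(q*1000))
    w=W[(e>0)&(d>0)]; hi=w[(w[:,2]>.011)&(w[:,2]<.02)]; print('walls',len(hi),cv2.minAreaRect((hi[:,:2]*1000).astype(np.float32)))
# dark rubber
g=im.max(2)<45; g&=(abs(W[...,2]-.005)<.004)&(np.hypot(W[...,0]-.545,W[...,1]-.348)<.09)
q=W[g][:,:2].astype(np.float32)*1000; print('rubber',g.sum(),cv2.minAreaRect(q))
E
```

```text
clock: 31.58
position: [0.4205, 0.3457, 0.2063]
ee_rot: [3.138, 0.105, -0.003]
force: [0.8, -0.6, -2.5]
width: 0.651
0.89 [264.8, 67.2, 110.5, 132.3]
tray footprint z5 ((546.4419555664062, 347.59613037109375), (135.9150848388672, 92.48681640625), 16.939516067504883)
walls 627 ((544.9823608398438, 348.171630859375), (131.875244140625, 88.99029541015625), 17.02579689025879)
rubber 7204 ((545.5924072265625, 347.3482666015625), (115.64344787597656, 78.48494720458984), 17.026809692382812)
```

View pics/w14.png

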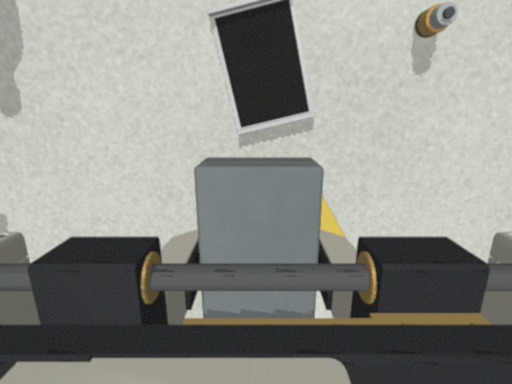

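The tray at (265,67) fits at (0.5455, 0.348), heading 17°. I shift, turn -13.2° and lower.

```bash
python3 -m pendant '[[[0.025,0.001,0],[0,0,0],0.05],[[0.045,0.002,0],[0,0,0],0.05],[[0.04,0.002,0],[0,0,0],0.05],[[0.014,0.001,0],[0,0,-6],0.05],[[0,0,0.02],[0,0,-7.2],0.05],[[0,0,0.045],[0,0,0],0.05],[[0,0,0.045],[0,0,0],0.05],[[0,0,0.04],[0,0,0],0.05],[[0,0,0],[0,0,0],0.05],[[0,0,0],[0,0,0],0.05]]'; python3 -c "
from h import *
delta([.5446,.348,.0125],17)"
```

```text
clock: 32.92
position: [0.5459, 0.3489, 0.0592]
ee_rot: [-3.107, -0.462, -0.002]
force: [1.1, 1.6, -1.1]
width: 0.651
pos [0.5459 0.3489 0.0592] head 16.9 tilt 0.08 shift [-0.0015  0.0005  0.0467] turn -0.1 F [ 1.1  1.6 -1.1] w 0.0598 t 32.925
```

```bash
python3 -m pendant '[[[-0.001,0.0005,0.02],[0,0,0],0.05],[[0,0,0.012],[0,0,0],0.05],[[0,0,0.006],[0,0,0],0.05],[[0,0,0.003],[0,0,0],0.05],[[0,0,0],[0,0,0],0.05],[[0,0,0],[0,0,0],0.05]]'; python3 -c "
from h import *
delta([.5446,.348,.0125],17)"
```

```text
clock: 33.67
position: [0.5444, 0.3483, 0.0171]
ee_rot: [-3.107, -0.464, -0.001]
force: [0.1, 0.1, -1.8]
width: 0.652
pos [0.5444 0.3483 0.0171] head 17.0 tilt 0.03 shift [0.0001 0.0003 0.0046] turn -0.0 F [ 0.1  0.1 -1.8] w 0.0598 t 33.675
```

```bash
python3 -m pendant '[[[0,0,0.0025],[0,0,0],0.05],[[0,0,0.001],[0,0,0],0.05],[[0,0,0],[0,0,0],0.05]]'; python3 -m pendant '[[[0,0,0.001],[0,0,0],0.05],[[0,0,0],[0,0,0],0.05]]'
```

```text
clock: 34.05
position: [0.5442, 0.3479, 0.0131]
ee_rot: [3.107, 0.464, -0.0]
force: [0.4, -1.1, -1.3]
width: 0.652
clock: 34.3
position: [0.5442, 0.348, 0.0121]
ee_rot: [3.107, 0.464, -0.0]
force: [-0.0, 0.2, -1.9]
width: 0.657
```

```bash
python3 -m pendant '[[[0,0,0.0008],[0,0,0],0.05],[[0,0,0],[0,0,0],0.05]]'; python3 -m pendant '[[[0,0,0],[0,0,0],0.05]]'
```

```text
clock: 34.55
position: [0.5443, 0.3481, 0.0119]
ee_rot: [3.107, 0.464, 0.0]
force: [-1.6, -1.7, 5.7]
width: 0.651
clock: 34.67
position: [0.5443, 0.348, 0.0119]
ee_rot: [3.107, 0.464, 0.0]
force: [-0.7, -2.5, 6.2]
width: 0.654
```

Contact on the tray floor; release and look.

```bash
python3 -m pendant '[[[0,0,-0.0003],[0,0,0],0.064],[[0,0,0],[0,0,0],0.072],[[0,0,0],[0,0,0],0.08],[[0,0,0],[0,0,0],0.08],[[0,0,-0.01],[0,0,0],0.08],[[0,0,-0.03],[0,0,0],0.085],[[0,0,-0.05],[0,0,0],0.0918],[[-0.03,0,-0.05],[0,0,0],0.0918],[[-0.045,0,-0.05],[0,0,0],0.0918],[[0,0,-0.03],[0,0,0],0.0918]]';python3 -m pendant '[[[0,0,0],[0,0,0],0.0918],[[0,0,0],[0,0,0],0.0918]]'
python3 - <<'E'
from h import *
o=arm.observe(); im,d=arm.get_image("wrist"); cv2.imwrite("pics/w15.png",im[:,:,::-1]); W=cloud(cam('wrist',o),d)
layer(W,.037,(.5455,.348),.07)
w=W[(W[...,2]>.011)&(W[...,2]<.02)&(np.hypot(W[...,0]-.5455,W[...,1]-.348)<.09)]; print('walls',cv2.minAreaRect((w[:,:2]*1000).astype(np.float32)))
im,d=arm.get_image("top"); cv2.imwrite("pics/t15.png",im[:,:,::-1]); W=cloud(cam('top'),d)
layer(W,.040,(.595,.169),.03,.006);layer(W,.040,(.585,-.16),.04,.006); layer(W,.048,(.601,-.359),.04); layer(W,.046,(.468,-.152),.04);layer(W,.056,(.688,.006),.05)
delta([0,0,0],17)
E
```

```text
clock: 35.92
position: [0.4728, 0.3276, 0.2316]
ee_rot: [-3.106, -0.469, -0.003]
force: [1.3, 0.3, 0.4]
width: 1.002
clock: 36.17
position: [0.4756, 0.3267, 0.228]
ee_rot: [3.107, 0.463, 0.0]
force: [-0.6, -0.3, -0.2]
width: 1.001
z 0.037 n 4706 med z 0.0375 rect [545.4 347.4] [98. 60.] 17.1 circ [545.5 346.8] 56.9 mean [547.3 347.8]
walls ((545.176513671875, 347.363525390625), (132.1079559326172, 91.57310485839844), 16.929941177368164)
z 0.04 n 46 med z 0.0382 rect [597.2 172. ] [18.2 18.9] 45.6 circ [597.5 172. ] 10.1 mean [597.7 171.8]
z 0.04 n 45 med z 0.0377 rect [ 587.6 -155. ] [18.8 19.1] 89.9 circ [ 586.8 -155.6] 10.3 mean [ 586.4 -155.3]
z 0.048 n 50 med z 0.0475 rect [ 599.3 -360.3] [20.9 18.6] 6.9 circ [ 600.  -360.7] 11.1 mean [ 599.6 -359.5]
z 0.046 n 182 med z 0.0455 rect [ 465.9 -152.4] [36.2 35.6] 69.2 circ [ 466.2 -151.5] 24.3 mean [ 466.1 -152.4]
z 0.056 n 294 med z 0.0553 rect [685.6   4.8] [51.2 52.9] 1.2 circ [685.   5.] 26.9 mean [685.   5.]
pos [0.4754 0.3266 0.2271] head 17.0 tilt 0.1 shift [-0.5496  0.1734  0.2281] turn -0.0 F [-0.5  0.6 -0.7] w 0.0919 t 36.275
```

View pics/w15.png

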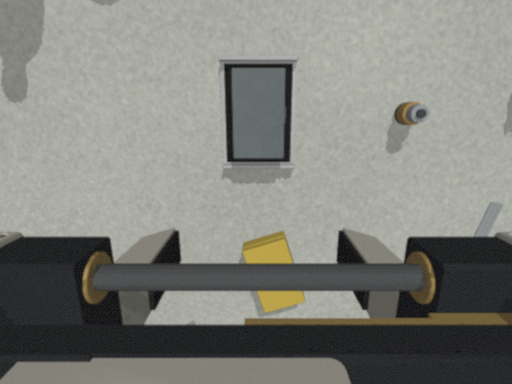

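View pics/t15.png

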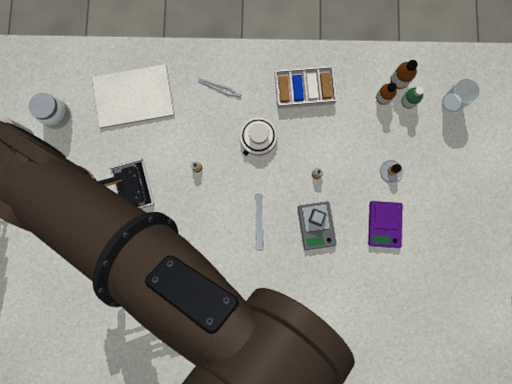

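The slide box lies centred and lengthwise in the tray at (259,114). Vial (394,170), block (318,217) and dish (259,134) sit in their places. The arm seems to overlap the grey bottle in the top picture, so I check the side view for contact.

Run:
```python
from h import *
im,d=arm.get_image("side"); cv2.imwrite("pics/s16.png",im[:,:,::-1]); print(arm.observe()['dq'].round(3))
```

```text
[-0.     0.003 -0.001 -0.002 -0.     0.001 -0.001]
```

View pics/s16.png

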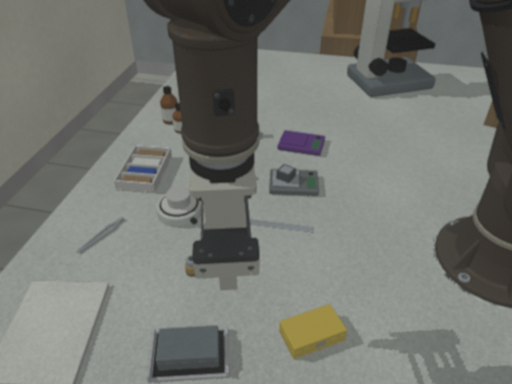

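The arm hangs free, clear of everything (the gripper at (225,240) is well above the bench), and it is at rest. Handing in.

```bash
python3 -c "
from cell import arm
print(arm.sign_off())"
```

```text
the job is handed in; nothing more can be done
None
```

I took the stack apart from the top down, set all four things in their places and handed the job in at about 36 s of the 120 s allowed. `sign_off` gave no verdict, so the figures below are my own last measurements.

| Thing | Place | Offset from the middle |
|---|---|---|
| Vial | saucer | about 1.7 mm |
| Block | balance pan | about 1.2–2 mm |
| Dish | viewing plate | about 1.3 mm |
| Slide box | tray | under 1 mm, angle off by about 0.2° |

- **Setting down:** I lowered each thing in small steps until the wrist force showed contact, then released it. In the pictures all four stand upright, at the right height to within about 1 mm.
- **Lenses:** both still stand, with measured positions within 0.5 mm of where they started.
- **Arm:** it ended hanging free above the bench at rest. The yellow box and purple balance were never handled.
- **Disagreements:** no check failed. The top camera reads about 2 mm nearer the robot than the wrist camera, which is within its calibration, so I relied on the wrist camera.

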